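Find the adapter sleeve that fits the check post

ROBOT

A 6-joint arm with a two-finger parallel gripper is mounted at the origin on a cart in front of the work surface, level with it; the furniture and walls round the work are solid. World frame = base frame: x ahead of the robot, y to its left, z up, the work surface at z = 0. Lengths are in mm, angles in rad, forces in N, time in s.
With the tool pointing down it reaches from about 325 to 875 mm from the base axis. Payload 4.4 kg.
Tool frame: the origin (TCP) lies on the centre line of the jaws, within the pads' length; the fingertips stand ahead of it and the grasp point (between the pads) lies 6 mm ahead of it (ctrl.tcp_to_tips is the z of the fingertips in the tool frame, in mm); z points along the fingers, y is the direction in which the jaws open and shut (so a half turn about z gives the same grasp; the last joint's range is limited). The gripper opens to 85 mm and grips with 20 to 120 N. Pads are 22 mm wide; open, the fingers measure 114 mm over their backs; the gripper's body (76 mm by 85 mm) begins 54 mm behind the grasp point. The pads swing forward as they close: fully open they stand 13 mm farther back than shut.
Start: joints at [1.101, 0.207, 1.542, -0, 1.393, -0.15], TCP at [180.776, 545.846, 256.282] pointing down, gripper open.
Joint ranges: [-2.73, 2.73], [-0.86, 2.22], [0.23, 2.46], [-1.11, 4.25], [0.08, 2.63], [-2.82, 2.82]. Speed limits (rad/s): [2.79, 2.79, 3.14, 3.14, 3.14, 3.14].

INTERFACE

Orientations are given as a 3x3 rotation matrix whose columns are the frame's x, y, z axes.
In Python, from plant import ctrl, sensors, optics gives the robot as it stands. Calls block until the motion is done:
- ctrl.move_ptp(position, orientation): joint-space move of the TCP to a pose.
- ctrl.move_l(position, rot=None, vel=150, threshold=None): straight line of the TCP; rot=None keeps the orientation; vel is the mean speed in mm/s. With threshold (N) it stops when the force on the tool has changed by that much, and returns True; else False.
- ctrl.set_joints(angles): joint-space move.
- ctrl.gripper_to(opening, force=None): finger opening in mm; force is the grip in N (None keeps the last); returns when the fingers have stopped.
- ctrl.hold(seconds).
- ctrl.solve_ik(position, orientation): joint angles nearest the present ones, or None.
- sensors.read_state(): the state.
- optics.grab_frame(name): name is "side" or "top"; returns (picture, depth): 400x640x3 uint8, red, green, blue; 400x640 float32, mm along the optical axis (not along the pixel's ray), 0 where there is no reading.
- optics.camera_params(name): a dict with "mtx" (3x3 intrinsics, pixels), "R" (3x3) and "t" (3): a world point X has camera coordinates R X + t. Camera axes: x right, y down, z forward; pixel columns grow to the right and rows downward; lengths in mm; the calibration is good to about 2 mm. A picture is of the moment at which its call begins. camera_params takes no time and is no camera call.
A pose or a line that the arm cannot do raises ctrl.MotionError and nothing moves.
- ctrl.finish_job(): hands the job in, once; it reports no verdict.
The state is a dict: "t": time; "q": joint angles; "qvel": joint speeds; "tau": joint torques, N m; "eef_pos": TCP position; "eef_rot": TCP orientation; "force": force on the tool from outside, world axes, zero at the start; "wrist_torque": the same for the moment, N m; "grip_width": finger opening in mm.
Only numpy, scipy, OpenCV 4.12 (cv2) and the standard library are available. Lean on these libraries where they do the work, as an engineer would, in place of code of your own. Each camera call takes 0.05 s, during which the arm holds its last target. There are 200 camera calls.

TASK

Three pale grey centrifuge adapter sleeves look alike from outside, but only one has a bore wide enough for the steel post of the check gauge. Slide that sleeve down over the post until it stands flat on the gauge's base and let go; leave the other two sleeves standing where they are.

Things in the scene. Friction and masses are not known exactly. Their poses are not given: they have to be found in the camera images.
- gauge: Check gauge fixed to the worktop: a round grey base, diameter 90 mm, 8 mm thick, with an upright steel post at its centre. The post is 22 mm thick; its tip is 66 mm above the worktop; its top 16 mm taper to an 8 mm wide flat tip. Origin at the centre of the base's underside, on the post's axis, at worktop height; z up.
- sleeve_a: Loose pale grey plastic sleeve standing upright, a round tube open at both ends: outside diameter 52 mm, height 50 mm, bore 12 mm, too narrow for the post. About 60 g. Origin at the centre of its underside, z up along the bore; symmetrical about z. The three sleeves differ only in the bore; they stand in a row to the right of the gauge, in any order, gaps at least 38 mm.
- sleeve_b: Loose pale grey plastic sleeve standing upright, a round tube open at both ends: outside diameter 52 mm, height 50 mm, bore 38 mm, the only one that goes over the 22 mm post, with 8 mm to spare all round. About 60 g. Origin at the centre of its underside, z up along the bore; symmetrical about z. The three sleeves differ only in the bore; they stand in a row to the right of the gauge, in any order, gaps at least 38 mm.
- sleeve_c: Loose pale grey plastic sleeve standing upright, a round tube open at both ends: outside diameter 52 mm, height 50 mm, bore 17 mm, too narrow for the post. About 60 g. Origin at the centre of its underside, z up along the bore; symmetrical about z. The three sleeves differ only in the bore; they stand in a row to the right of the gauge, in any order, gaps at least 38 mm.
Things that resemble listed ones, but are neither listed nor needed, are in the scene too. What is shaped like the sleeve_b but purple is not meant.

How it is judged (in metres and radians):
At the end, for the whole second after the job is handed in: The 38 mm bore sleeve is over the post, underside within 4 mm of the top of the base, centre within 12 mm of the post axis, upright within about 7 degrees, at rest. The other two sleeves are upright within about 7 degrees and within 30 mm of where they started (horizontal distance between sleeve_b and gauge below 0.012 m and z of sleeve_b in the frame of gauge between 0.004 and 0.012 m and angle between each of sleeve_b, sleeve_a, sleeve_c's own z axis and vertical below 0.12 rad and linear speed of sleeve_b below 0.02 m/s and distance of each of sleeve_a, sleeve_c from where it was at the start of the episode below 0.03 m); the robot touches nothing.
It also fails if it takes over 40 s, if anything falls off the work surface, if the arm or the gripper's body presses on something with over 40 N, if the wrist force passes 120 N, or if a joint passes its speed limit or range.

## Working session

There is one attempt and no reset: what is moved stays moved. The work goes in short steps, each a Python script; the robot and the scene stay as the last script left them, time stands still between calls to the robot, and variables do not carry over. Pictures are saved under pics/ and viewed, about 8 in all and at most 12, crops included, and the job is handed in when it is done.

```bash
mkdir -p pics; python3 - <<'E'
from plant import ctrl, sensors, optics
import cv2, numpy as np
for n in("top","side"):
    p,d=optics.grab_frame(n); cv2.imwrite(f"pics/{n}0.png",p[...,::-1]); np.savez(f"{n}0.npz",p=p,d=d)
    c=optics.camera_params(n); print(n,c["mtx"].round(1).tolist(),(-c["R"].T@c["t"]).round(),c["R"].round(2).tolist())
print(ctrl.tcp_to_tips, sensors.read_state()["t"])
E
```

```text
top [[510.1, 0.0, 317.3], [0.0, 510.1, 200.7], [0.0, 0.0, 1.0]] [ 241.    3. 1054.] [[0.05, -1.0, 0.0], [-0.97, -0.05, -0.22], [0.22, 0.01, -0.98]]
side [[384.3, 0.0, 319.2], [0.0, 384.3, 200.6], [0.0, 0.0, 1.0]] [ 532. -499.  853.] [[0.99, 0.17, -0.01], [0.14, -0.84, -0.53], [-0.1, 0.52, -0.85]]
25.0 0.1
```

View pics/top0.png

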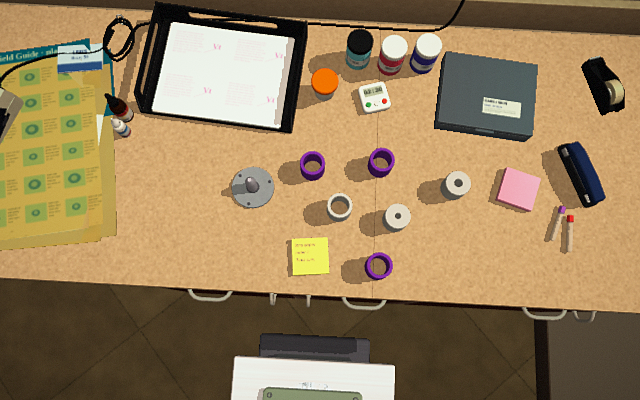

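View pics/side0.png

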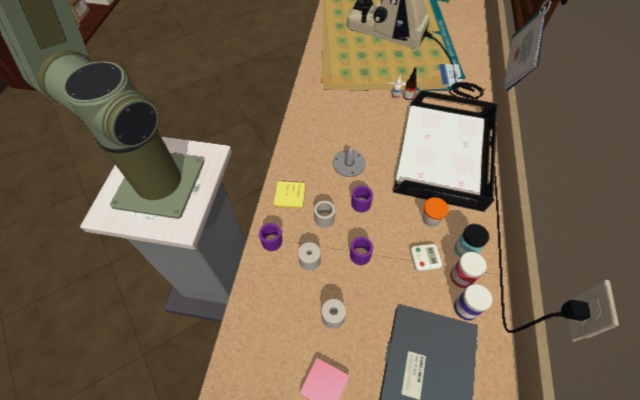

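Top view candidates: grey sleeves at (339,207), with a visibly wide bore, (397,217) and (457,185), both narrow. The purple lookalikes at (312,165), (381,162) and (379,266) are not meant. The gauge is at (253,187). I choose (339,207), and will check it in a crop and measure it.

```bash
cat > h.py <<'E'
import numpy as np, cv2
from plant import ctrl, sensors, optics
def world(n,d):
    c=optics.camera_params(n); v,u=np.mgrid[:400,:640]
    r=np.stack([u,v,np.ones_like(u)],-1)@np.linalg.inv(c["mtx"]).T
    return (r*d[...,None]-c["t"])@c["R"]
def ray(n,uv,z):
    c=optics.camera_params(n); r=c["R"].T@np.linalg.inv(c["mtx"])@[*uv,1]; o=-c["R"].T@c["t"]
    return o+r*(z-o[2])/r[2]
def proj(n,X):
    c=optics.camera_params(n); q=c["mtx"]@(c["R"]@X+c["t"]); return q[:2]/q[2]
def circ(n,d,uv,zlo,zhi,r,z):
    "outer contour of what lies at heights zlo..zhi near pixel uv -> centre on plane z, diameter"
    W=world(n,d); m=((W[...,2]>zlo)&(W[...,2]<zhi)&(d>0)).astype(np.uint8)
    k=np.zeros_like(m); cv2.circle(k,tuple(map(int,uv)),r,1,-1); m*=k
    cs=max(cv2.findContours(m,cv2.RETR_EXTERNAL,cv2.CHAIN_APPROX_NONE)[0],key=len)
    P=np.array([ray(n,p[0],z)[:2] for p in cs],np.float32)
    (c,_,_)=cv2.fitEllipse(P); _,R=cv2.minEnclosingCircle(P); return np.round(c,1),round(2*R,1)
E
python3 - <<'E'
from h import *
px={"top":[(339,207),(397,217),(457,185)],"side":[(324,210),(309,252),(333,309)]}
g={"top":(252,187),"side":(349,162)}
for n in px:
    f=np.load(n+"0.npz"); d=f["d"]
    for uv in px[n]: print(n,uv,circ(n,d,uv,40,60,20,50))
    print(n,"gauge",circ(n,d,g[n],4,75,32,8), "tip",circ(n,d,g[n],58,75,32,66))
p=np.load("top0.npz")["p"][130:250,220:490]
cv2.imwrite("pics/crop.png",cv2.resize(p[...,::-1],None,fx=2.9,fy=2.9,interpolation=cv2.INTER_CUBIC))
E
```

```text
top (339, 207) (array([456.8, -34.1]), 52.7)
top (397, 217) (array([ 441.5, -151. ]), 52.8)
top (457, 185) (array([ 516.2, -271.8]), 54.6)
top gauge (array([495.1, 148.9]), 95.4) tip (array([493.5, 148.6]), 17.4)
side (324, 210) (array([456.6, -36.4]), 56.7)
side (309, 252) (array([ 441.2, -152.9]), 55.0)
side (333, 309) (array([ 515.7, -273.7]), 53.3)
side gauge (array([494.7, 148.9]), 100.9) tip (array([494.9, 144.2]), 16.1)
```

View pics/crop.png

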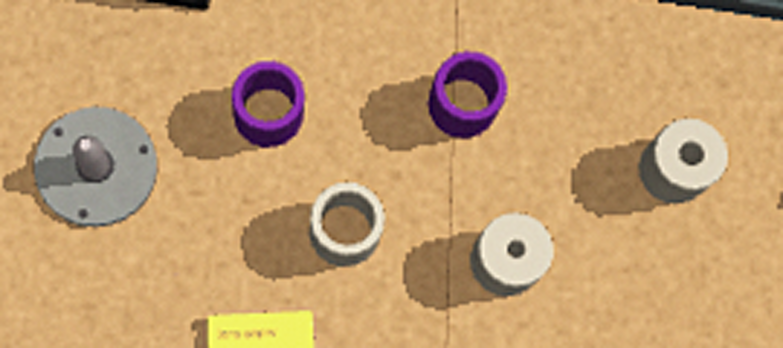

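The crop confirms it: the sleeve at crop (347,224) has a wide bore and the two to its right have small holes. The views agree, with the sleeve at about (456.7,-35.3) and the gauge at about (494.8,148). Grasping now.

```bash
python3 - <<'E'
from h import *
R=np.array([[0,1,0],[1,0,0],[0,0,-1.]])
x,y=456.7,-35.3
print(ctrl.solve_ik([x,y,180],R))
ctrl.gripper_to(85,force=40)
ctrl.move_ptp([x,y,180],R)
print("hit",ctrl.move_l([x,y,40],vel=120,threshold=8))
ctrl.gripper_to(40,force=40); s=sensors.read_state(); print(s["grip_width"],s["eef_pos"],s["force"])
ctrl.move_l([x,y,150],vel=100)
s=sensors.read_state(); print(s["grip_width"],s["eef_pos"],s["force"],s["t"])
for n in("top","side"):
    p,d=optics.grab_frame(n); cv2.imwrite(f"pics/{n}1.png",p[...,::-1]); np.savez(f"{n}1.npz",p=p,d=d)
a=cv2.imread("pics/side1.png")[60:340,180:480]; b=cv2.imread("pics/top1.png")[60:340,200:500]
cv2.imwrite("pics/lift.png",np.hstack([a,b]))
E
```

```text
[-2.66453086e-01  3.70938252e-02  1.89905833e+00 -4.44089210e-16
  1.20544050e+00 -2.66453086e-01]
hit False
51.205226676966575 [457.23798834 -35.4500397   40.88662347] [-1.89290747 -0.26852127  5.96201094]
51.38641508185752 [456.06368259 -35.13110364 149.24015852] [-0.24157696 -0.1707398  -0.70664151] 5.6
```

View pics/lift.png

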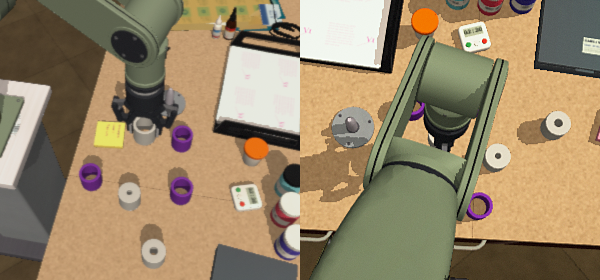

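The lift crop shows the sleeve upright between the fingers in the side view, at crop (145,130). Grip width is 51.4 mm, and nothing else has moved. Next I carry it over the post and take a look partway down.

```bash
python3 - <<'E'
from h import *
x,y=494.8,147.8
R=np.array([[0,1,0],[1,0,0],[0,0,-1.]])
ctrl.move_l([x,y,150],vel=120); ctrl.hold(0.3)
print("hit",ctrl.move_l([x,y,85],vel=60,threshold=6))
s=sensors.read_state(); print(s["grip_width"],s["eef_pos"],s["force"],s["t"])
for n in("top","side"):
    p,d=optics.grab_frame(n); cv2.imwrite(f"pics/{n}2.png",p[...,::-1]); 
a=cv2.imread("pics/side2.png")[80:230,270:430]; b=cv2.imread("pics/top2.png")[115:265,175:335]
cv2.imwrite("pics/mid.png",cv2.resize(np.hstack([a,b]),None,fx=2.5,fy=2.5))
E
```

```text
hit False
51.63772375947638 [495.28373713 147.87132053  85.50358722] [ 1.10483283 -0.1653733  -1.17294791] 8.9417
```

View pics/mid.png

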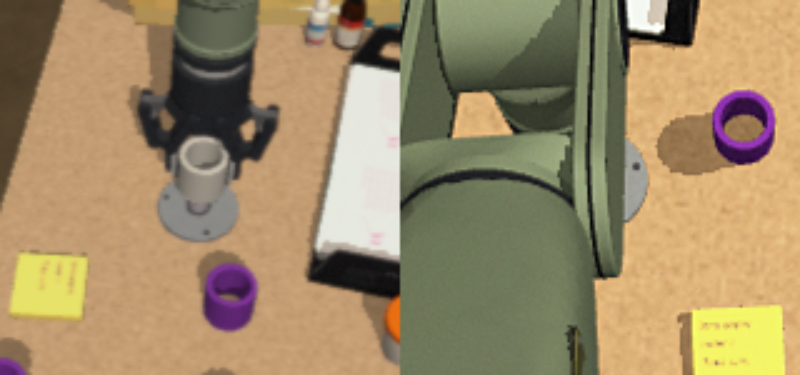

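The side view shows the sleeve at crop (203,168), over the post with the post visible below it. There is no contact force, although the underside is already about 20 mm below the tip. I continue down.

```bash
python3 - <<'E'
from h import *
x,y=494.8,147.8
print("hit",ctrl.move_l([x,y,46],vel=30,threshold=6))
s=sensors.read_state(); print(s["grip_width"],s["eef_pos"],s["force"],s["t"])
if s["eef_pos"][2]<52:
    ctrl.gripper_to(85); ctrl.hold(0.2)
    p=sensors.read_state()["eef_pos"]; ctrl.move_l([x,y,150],vel=100); 
    ctrl.move_ptp([400,330,250],sensors.read_state()["eef_rot"])
    for n in("top","side"):
        p,d=optics.grab_frame(n); cv2.imwrite(f"pics/{n}3.png",p[...,::-1])
        g={"top":(255,182),"side":(349,152)}[n]
        W=world(n,d); k=np.hypot(W[...,0]-x,W[...,1]-y)<40
        print(n,"rim z",np.percentile(W[...,2][k&(d>0)],[90,95,98]))
        try: print(circ(n,d,proj(n,np.array([x,y,58.])),52,62.5,20,58), circ(n,d,proj(n,np.array([x,y,58.])),62.5,72,20,66))
        except Exception as e: print(e)
    for uv in [(397,217),(457,185)]:
        try: print(circ("top",optics.grab_frame("top")[1],uv,40,60,20,50))
        except Exception as e: print(e)
    a=cv2.imread("pics/side3.png")[80:230,270:430]; b=cv2.imread("pics/top3.png")[115:265,175:335]
    cv2.imwrite("pics/end.png",cv2.resize(np.hstack([a,b]),None,fx=2.5,fy=2.5))
    print(sensors.read_state()["t"])
E
```

```text
hit True
51.445231942913686 [494.54968858 147.7568387   48.92004376] [-0.39379258  0.50765576  4.86868118] 10.1417
top rim z [59.74463755 61.04591892 63.24242028]
(array([495.1, 148.4]), 52.7) (array([495. , 148.4]), 13.2)
side rim z [58.43294319 59.74568147 61.56661423]
(array([495. , 146.8]), 56.0) (array([494.1, 147.6]), 11.1)
(array([ 441.4, -151. ]), 53.3)
(array([ 516.2, -271.8]), 54.8)
13.0583
```

View pics/end.png

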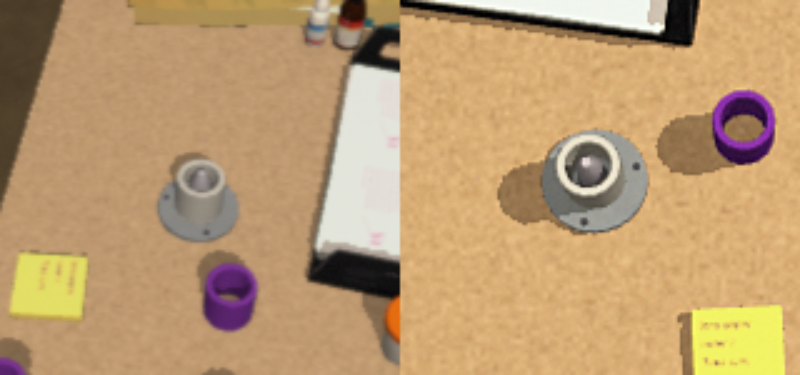

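The sleeve stands flat on the base with the post centred in its bore, at crop (587,165) in the top view. The gripper is clear, so I hand it in.

```bash
python3 -c "
from plant import ctrl
ctrl.finish_job()"
```

```text
the job is handed in; nothing more can be done
```

The 38 mm bore sleeve is standing on the gauge base with the post through it, released, and the job is handed in at about 13 s of the 40 s. I picked it out by its visibly wide bore, gripped it from outside and lowered it over the post until it touched the base.

- **Seating:** contact came with the TCP at 48.9 mm, against 40.9 mm when I grasped the sleeve on the worktop. That 8 mm difference matches the base thickness. The rim measured about 58–61 mm above the worktop in both views; 58 mm is nominal.
- **Centring:** the sleeve is within about 1–2 mm of the post axis in both views.
- **Other sleeves:** re-measured from the top camera, both are within 0.1 mm of where they started.
- **Disagreements:** the two cameras differed by up to 2 mm in y on the sleeves and about 4 mm on the post tip before the move. The 8 mm clearance covered this. No check failed.

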